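Pull-test a suction-foot mirror holder

ROBOT

A 6-joint arm with a two-finger parallel gripper is mounted at the origin on the work surface. World frame = base frame: x ahead of the robot, y to its left, z up, the work surface at z = 0. Lengths are in mm, angles in rad, forces in N, time in s.
With the tool pointing down it reaches from about 250 to 775 mm from the base axis. Payload 4 kg.
Tool frame: the origin (TCP) lies between the finger pads; the fingertips stand env.tip_extent ahead of it and the grasp point (between the pads) lies 2 mm behind it (env.tip_extent is the distance from the TCP to the fingertips, in mm); z points along the fingers, x is the direction in which the jaws open and shut, and the axes are right-handed (so a half turn about z gives the same grasp; the last joint's range is limited). The gripper opens to 94 mm and grips with 3 to 60 N. Pads are 16 mm wide; open, the fingers measure 119 mm over their backs; the gripper's body (75 mm by 177 mm) begins 78 mm behind the grasp point.
Start: joints at [1.193, 0.087, 1.371, -0, 1.684, -0.103], TCP at [149.254, 529.379, 222.506] pointing down, gripper open.
Joint ranges: [-3.1, 3.1], [-0.76, 2.03], [0.27, 2.55], [-1.08, 4.22], [0.17, 2.65], [-2.57, 2.57]. Speed limits (rad/s): [2.79, 2.79, 3.14, 3.14, 3.14, 3.14].

INTERFACE

Orientations are given as a unit quaternion [w, x, y, z].
In Python, from bench import env gives the robot as it stands.
- The arm moves only by the shell command python3 -m creep 'ROWS'. ROWS is text: rows parted by semicolons, each of 7 numbers parted by spaces: the shift along the tool's x, y, z in cm, then the turn, a rotation vector about the tool's x, y, z in rad, then the closure in counts, from 0 (fully open) to 255 (shut). In form: dx dy dz rx ry rz jaw; .... A call has 1 to 12 rows; each row shifts and turns the commanded pose from where the row before left it, along the tool's axes as they then stand; what a row does not reach is not made up. A row lasts 1/10 s, in which the tool goes at most 50 mm and 8.59 degrees, less where a joint would pass 70% of its speed; a pose out of reach is approached as far as the arm can. A call with a gripper value outside its range is refused whole. The fingers move at their own pace and stop on an object; the grip force is fixed at half the most. Time passes only in rows, so rows that do not move let the fingers close. It gives the time, the measured TCP pose, the force and the opening at its end, in the units of the state.
- env.read_state(): the state, without advancing time (a new reading comes with each control period).
- env.read_camera(name): name is "scene" or "top"; returns a dict with "frame" (480x640x3 uint8, red, green, blue), "z_map" (480x640 float32, mm along the optical axis (not along the pixel's ray), 0 where there is no reading), "fovy" (degrees; the focal length in pixels is half the picture's height over the tangent of half this angle, whatever the lens; pixels are square), "cx", "cy" (the principal point, pixels), "R" (3x3) and "t" (3): a world point X has camera coordinates R X + t. Camera axes: x right, y down, z forward; pixel columns grow to the right and rows downward; lengths in mm; the calibration is good to about 2 mm. A picture is of the moment at which its call begins.
- env.close_job(): hands the job in, once; it reports no verdict.
The state is a dict: "time": time; "joints": joint angles; "qvel": joint speeds; "joint_efforts": joint torques, N m; "position": TCP position; "orientation": TCP orientation; "contact_force": force on the tool from outside, world axes, zero at the start; "moment": the same for the moment, N m; "opening": finger opening in mm.
Only numpy, scipy, OpenCV 4.12 (cv2) and the standard library are available. Lean on these libraries where they do the work, as an engineer would, in place of code of your own. Each camera call takes 0.05 s, during which the arm holds its last target.

TASK

Get the suction-foot mirror holder on the steel cart top ready for use: press its blue lever fully down, then prove that it holds by slipping the pull gauge's wire loop over the holder's ball stud and drawing the gauge steadily away until it shows 10 N (the red line at the front edge of its case), never above 13 N; hold it there for two seconds. Then ease the pull off without letting the spring snap back, lift the loop off the stud and lay the gauge gently back down flat on the green silicone mat, leaving the lever down and the other things where they are.

Things in the scene. Friction and masses are not known exactly. Their poses are not given: they have to be found in the camera images.
- holder: The suction-foot mirror holder, stuck to the cart top and immovable; it stands somewhere left or right. Round black rubber cup 100 mm across and 10 mm high, white housing 80 mm across on it up to 34 mm, a steel neck with a ball stud standing on that, a blue lever beside the neck. Origin on its axis at the cart top; z up; the lever reaches towards its +x.
- stud (a point): Centre of the steel ball stud (ball 18 mm across), 68 mm above the cart top; the ball's top is at 77 mm. Below the ball a round neck 12 mm across runs down to a 24 mm flange whose top is at 38 mm, so a loop that is pulled sideways bears on the neck between 38 and 60 mm above the cart top. Lies 12 mm to the -x side of the holder's axis. Axes as holder.
- lever (a joint): Angle of the holder's blue suction lever, rad. 0 = raised 1.0 rad (57 degrees) above level (unlocked), 1.0 = level, fully down on its stop (locked). It turns about the hinge only, stays where it is left and needs about 0.08 N m (3 N at 28 mm from the hinge). 0.9 and more counts as fully down.
- lever_hinge (a point): Hinge axis of the lever, 40 mm above the cart top, 10 mm to the +x side of the holder's axis; the hinge axis lies along the holder's y. Axes as holder. A straight push downwards on the lever 28 mm to the +x side of this point brings it all the way down; its upper face is then 43.5 mm above the cart top.
- lever_tip (a point): Free end of the blue lever, 62 mm from the hinge, mid-thickness. The lever is 7 mm thick, 16 mm wide, 24 mm wide over its last 18 mm. x points from the hinge along the lever, z out of its upper face (the face to press).
- gauge_center (a point): Centre of the pull gauge's case: a square aluminium case 110 mm long (x), 26 mm wide (y) and 26 mm high (z) with a black rubber grip round its middle 50 mm, here to be gripped across its 26 mm width; a short black strap lug at its back end (to 71 mm behind the centre). x points from the case to the wire loop. It lies on the mat with its centre 17 mm above the cart top (13 mm above the mat). Whole gauge about 0.15 kg.
- gauge_loop (a point): Centre of the gauge's wire loop: a closed, horizontal ring of 4 mm steel wire, 32 mm clear inside and 40 mm outside, at the end of the gauge's white sliding scale blade, level with the case's centre. 91 mm ahead (+x) of gauge_center when the blade is home, farther by the value of gauge_slide when pulled. Axes as gauge_center. The loop passes easily over the ball stud; when pulled the neck bears on its far inner side, 10 mm beyond the loop's centre.
- gauge_slide (a joint): How far the white blade is drawn out of the gauge's case, m: 0 = home, at most 0.075. A spring of 250 N/m pulls it home, so 0.040 is 10 N and 0.052 is 13 N. The blade has a thin black line for each 2 N from 2 to 16 and a broad red line at 10 N; the line that stands at the front edge of the case is the reading (the lines come out of the case in turn, and red is the fifth). The reading counts as 10 N from 0.035 to 0.045.
- mat: Green-grey hard silicone mat, fixed to the cart top, 300 mm (its x) by 400 mm (its y), 4 mm thick. Origin at the centre of its underside, on the cart top; z up. The gauge lies on the half towards its -y, the small things on the half towards its +y.
- drops_a_center (a point): Eyedrop bottle with blue cap, 28 mm across, 64 mm tall, loose on the mat; centre. Leave alone.
- drops_b_center (a point): Eyedrop bottle with orange cap, 28 mm across, 64 mm tall, loose on the mat; centre. Leave alone.
- jar_center (a point): Green glass jar with metal screw lid, 58 mm across, 57 mm tall, loose on the mat; centre. Leave alone.
- case_center (a point): Grey-blue hearing-aid case with steel toggle latch, 56 by 78 by 31 mm, loose on the mat; centre. Leave alone.
- mirror_center (a point): Steel hand mirror lying flat on the mat, 8 mm thick, about 213 mm long along its x, round head 100 mm across centred 55 mm to +x; this point is the middle of its length. Leave alone.
- tumbler_center (a point): Orange plastic tumbler, 68 mm across, 85 mm tall, loose on the cart top near the holder; centre. Leave alone.
- cream_center (a point): Low round cream tin with white lid, 63 mm across, 28 mm tall, loose on the cart top near the holder; centre. Leave alone.
There are look-alikes about, which are no part of the job. What is shaped like the part that bears cream_center but pink is not meant.

How it is judged (in metres and radians):
On the way, in this order (a step that is already met when the one before it is completed fails the run):
1. the holder's lever is pressed fully down (at least 0.9 rad) (value of joint lever above 0.9 rad), for 0.2 s.
2. with the lever down, the gauge pulls on the holder and shows 10 N (35 to 45 mm of blade) for 1.5 s on end (value of joint lever above 0.9 rad and value of joint gauge_slide between 0.035 and 0.045 m and contact force between gauge and holder above 6 N), for 1.5 s.
3. the pull is eased off: the blade is home again (value of joint gauge_slide below 0.003 m), for 0.2 s.
At the end, for the whole second after the job is handed in: The lever is down (0.9 rad or more), the gauge lies flat and still on the mat (its centre over the mat, 13 to 21 mm above the cart top, tilted less than 0.12 rad) clear of the holder with its blade home (under 3 mm), and each of the other things stands upright within 30 mm of where it was (value of joint lever above 0.9 rad and value of joint gauge_slide below 0.003 m and x of gauge_center in the frame of mat between -0.15 and 0.15 m and y of gauge_center in the frame of mat between -0.2 and 0.2 m and z of gauge_center in the frame of mat between 0.013 and 0.021 m and angle between gauge_center's own z axis and vertical below 0.12 rad and linear speed of gauge below 0.02 m/s and not (distance of any of drops_a_center, drops_b_center, jar_center, case_center, mirror_center, tumbler_center, cream_center from where it was at the start of the episode above 0.03 m or angle between any of drops_a_center, drops_b_center, jar_center, case_center, mirror_center, tumbler_center, cream_center's own z axis and vertical above 0.5 rad)); the robot touches nothing.
It fails at once if the gauge is pulled past 13 N (52 mm of blade) (value of joint gauge_slide above 0.052 m).
It fails at once if the spring snaps back (the blade runs home faster than 0.35 m/s) (velocity of joint gauge_slide below -0.35 m/s).
It fails at once if the gauge is dropped (falls faster than 0.7 m/s, some 25 mm, with no finger on it) (linear speed of gauge above 0.7 m/s and not (contact force between the fingers and gauge above 0.2 N)).
It fails at once if another thing is pushed more than 30 mm or knocked over (distance of any of drops_a_center, drops_b_center, jar_center, case_center, mirror_center, tumbler_center, cream_center from where it was at the start of the episode above 0.03 m or angle between any of drops_a_center, drops_b_center, jar_center, case_center, mirror_center, tumbler_center, cream_center's own z axis and vertical above 0.5 rad).
It also fails if it takes over 61 s, if anything falls off the work surface, if the arm or the gripper's body presses on something with over 40 N, if the wrist force passes 120 N, or if a joint passes its speed limit or range.

## Working session

There is one attempt and no reset: what is moved stays moved. The work goes in short steps, Python scripts to look and compute and a shell command to move; the robot and the scene stay as the last step left them, time stands still between calls to the robot, and variables do not carry over. Pictures are saved under pics/ and viewed, and the job is handed in when it is done.

```bash
mkdir -p pics; ls
python3 - <<'E'
from bench import env
import cv2,pickle
s=env.read_state();print(s, env.tip_extent)
for n in("scene","top"):
    c=env.read_camera(n);cv2.imwrite(f"pics/{n}0.png",c["frame"][:,:,::-1]);print(n,c["fovy"],c["cx"],c["cy"],c["R"],c["t"])
    pickle.dump(c,open(f"{n}0.pkl","wb"))
E
```

```text
pics
{'time': 0.0, 'joints': array([ 1.19291224e+00,  8.79168226e-02,  1.37221239e+00,  4.73905444e-05,
        1.68362550e+00, -1.03092503e-01]), 'qvel': array([ 0.00038573, -0.00013182, -0.00021719, -0.00031439, -0.00033367,
       -0.00156971]), 'joint_efforts': array([ 7.59980994e-04, -3.40200770e+01, -3.02417922e+01,  7.18299346e-02,
        3.33333551e-02, -1.65142906e-04]), 'position': array([149.03692534, 528.89341126, 221.34626238]), 'orientation': array([ 5.40205530e-04,  7.97289086e-01,  6.03596674e-01, -9.36675265e-04]), 'contact_force': array([ 0.7311512 , -1.81262557,  0.32043941]), 'moment': array([ 0.05514137, -0.00284114, -0.00724673]), 'opening': 93.81594106768917} 17.0
scene 50.7856216217457 325.224222250158 242.4890885221893 [[ 0.40327317  0.91506724 -0.00476455]
 [ 0.54494115 -0.24433366 -0.80208491]
 [-0.73512576  0.32086293 -0.59719101]] [-249.57211556 -226.99786734 1487.68659639]
top 49.69683694700648 312.0260054060573 235.56440626847987 [[-0.01001774 -0.99993091  0.00614901]
 [-0.99664389  0.00948481 -0.08130808]
 [ 0.08124414 -0.0069429  -0.99667005]] [  41.97880509  569.77404351 1114.46466307]
```

View pics/scene0.png

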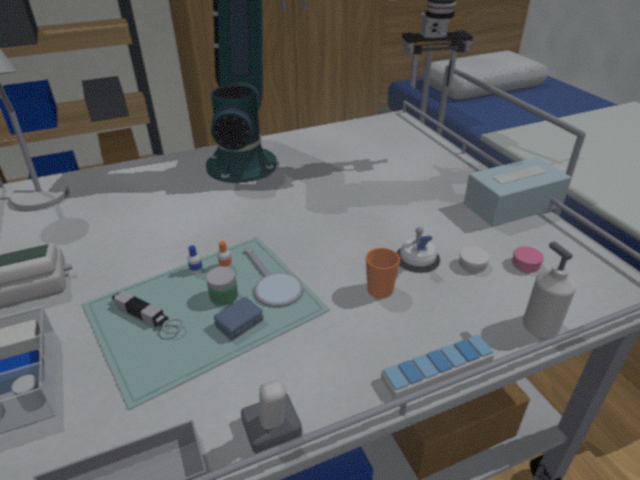

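View pics/top0.png

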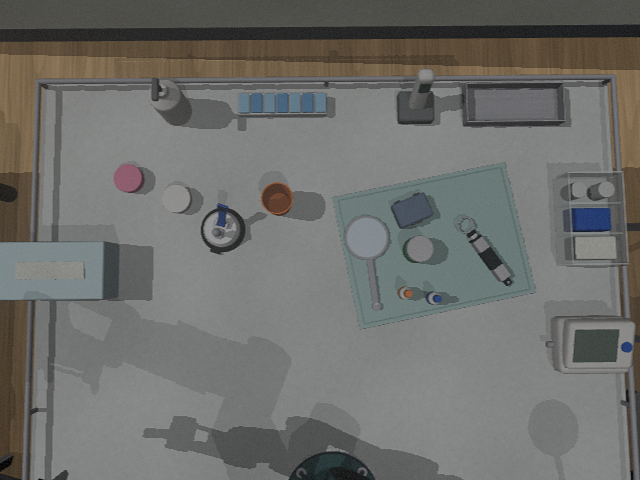

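Top view: the holder is at about (222,230) with its blue lever towards (222,210), and the gauge is at (487,252) with its loop at (462,225). Things that could be mistaken for them:
- **Holder:** the soap dispenser (165,97) and the grey stand (415,105) are the wrong shape. The holder has the black cup and blue lever.
- **Cream tin:** the white one is at (177,198). The pink one at (128,178) is the look-alike.
- **Gauge:** there is only one.

Next I'll check both in close crops.

```bash
cat > h.py <<'E'
import numpy as np,cv2,pickle
from bench import env
def K(c):
    f=240/np.tan(np.radians(c["fovy"]/2));return f
def ray(c,u,v,z):
    d=np.array([(u-c["cx"])/K(c),(v-c["cy"])/K(c),1.]);R=np.array(c["R"]);t=np.array(c["t"])
    o=-R.T@t;w=R.T@d;return o+w*(z-o[2])/w[2]
def dep(c,u,v):
    z=c["z_map"][int(round(v)),int(round(u))];d=np.array([(u-c["cx"])/K(c),(v-c["cy"])/K(c),1.])*z
    return np.array(c["R"]).T@(d-np.array(c["t"]))
def proj(c,X):
    p=np.array(c["R"])@np.array(X,float)+np.array(c["t"]);return p[:2]/p[2]*K(c)+[c["cx"],c["cy"]]
E
python3 - <<'E'
from h import *
c=pickle.load(open("top0.pkl","rb"));s=pickle.load(open("scene0.pkl","rb"))
def crop(c,u0,v0,w,h,k):
    return cv2.resize(c["frame"][v0:v0+h,u0:u0+w,::-1],None,fx=k,fy=k,interpolation=cv2.INTER_CUBIC)
a=crop(c,185,190,75,75,5);b=crop(c,445,205,75,85,5);b=b[:375]
d=crop(s,385,220,65,55,6);e=crop(s,105,280,90,65,5)
cv2.imwrite("pics/c1.png",np.hstack([a,b]))
d=d[:325];cv2.imwrite("pics/c2.png",np.hstack([d[:,:390],e[:325,:400]]))
for p in[(222,300),(300,60+60),(100,400),(450,280),(177,198)]:print(p,dep(c,*p))
print(dep(s,300,350),dep(s,150,350))
E
```

```text
(222, 300) [430.83004357 236.77372028   1.75443915]
(300, 120) [837.41192139  61.06075533  -2.1780585 ]
(100, 400) [216.38265338 502.94400795  -3.46565826]
(450, 280) [ 469.82170518 -269.27650702    3.05763106]
(177, 198) [655.59682055 332.46185424  26.06997777]
[727.96577354 -98.40832952  -3.09296118] [ 622.20201039 -348.63665571    2.89747419]
```

View pics/c1.png

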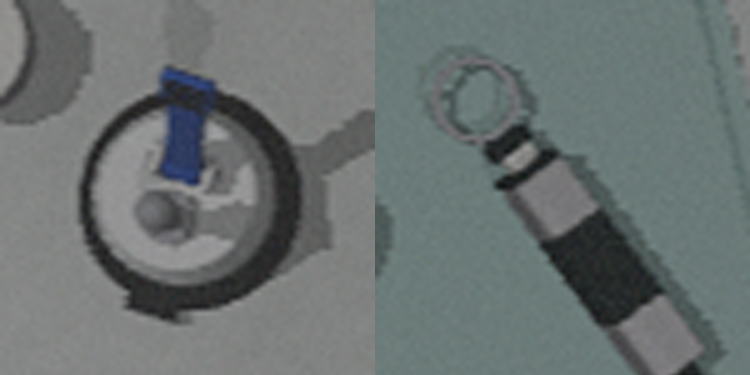

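View pics/c2.png

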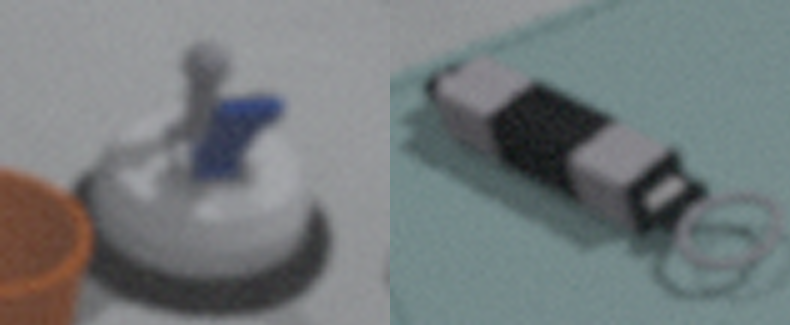

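The crops confirm the holder, with its ball stud at about (216,232) and the lever tip at (223,206), raised. The gauge has a black grip and its loop is at about (465,225). Now I'll measure both.

Run:
```python
from h import *
c=pickle.load(open("top0.pkl","rb"));s=pickle.load(open("scene0.pkl","rb"))
def hsv(c):return cv2.cvtColor(c["frame"],cv2.COLOR_RGB2HSV)
def comp(m,u0,v0,u1,v1):
    k=np.zeros_like(m);k[v0:v1,u0:u1]=m[v0:v1,u0:u1]
    n,l,st,ce=cv2.connectedComponentsWithStats(k);i=1+np.argmax(st[1:,4]);return (l==i).astype(np.uint8)
h=hsv(c)
# cup
m=comp((h[:,:,2]<75).astype(np.uint8),190,195,255,262)
ct=max(cv2.findContours(m,cv2.RETR_EXTERNAL,cv2.CHAIN_APPROX_NONE)[0],key=len)
e=cv2.fitEllipse(ct);print("cup",e,ray(c,*e[0],10))
# stud
print("stud top",ray(c,215.6,231.6,68), "scene",ray(s,385+205/6-.4,220+62/6-.4,68))
# lever blue
b=comp(((h[:,:,0]>100)&(h[:,:,0]<130)&(h[:,:,1]>120)).astype(np.uint8),205,195,240,235)
print("lever minrect",cv2.minAreaRect(cv2.findContours(b,0,1)[0][0]))
print("tip",ray(c,222.6,206,92),"base",ray(c,221,225,45))
# gauge: black grip + case
k=comp((h[:,:,2]<70).astype(np.uint8),470,225,505,275)
r=cv2.minAreaRect(max(cv2.findContours(k,0,1)[0],key=len));print("grip",r,ray(c,*r[0],30))
lp=(445+(102.5)/5-.5,205+98.5/5-.5);print("loop",lp,ray(c,*lp,17))
g=hsv(s)
# scene
lp2=(105+(728-390)/5-.4,280+232/5-.4);print("loop sc",lp2,ray(s,*lp2,17))
print("scene grip",ray(s,105+(555-390)/5,280+120/5,30))
for n,p,z in[("tumbler",(277,198),85),("cream",(177,198),28),("jar",(419,249),57),("case",(411,210),31),("dropsA",(435,298),64),("dropsB",(405,293),64),("mirror",(367,238),8)]:print(n,ray(c,*p,z).round())
for p in[(334,198),(505,164),(535,291),(361,328)]:print("mat",ray(c,*p,4).round())
```

```text
cup ((222.4712371826172, 229.6768341064453), (43.02207946777344, 45.203948974609375), 19.081212997436523) [586.22723226 234.98914679  10.        ]
stud top [576.80769144 239.79011159  68.        ] scene [575.12767046 242.45262944  68.        ]
lever minrect ((221.32431030273438, 218.5540771484375), (7.069156646728516, 14.138313293457031), 9.462322235107422)
tip [627.66527763 221.28668062  92.        ] base [593.06245152 232.37558823  45.        ]
grip ((489.9200439453125, 258.0600280761719), (22.400001525878906, 14.600004196166992), 53.13010025024414) [ 516.73911311 -350.56516957   30.        ]
loop (465.0, 224.2) [ 592.67874202 -302.66362055   17.        ]
loop sc (172.2, 326.0) [ 593.01201863 -301.07250771   17.        ]
scene grip [ 520.87798951 -350.9146068    30.        ]
tumbler [644. 109.  85.]
cream [655. 332.  28.]
jar [ 537. -191.   57.]
case [ 624. -181.   31.]
dropsA [ 433. -220.   64.]
dropsB [ 444. -157.   64.]
mirror [565. -86.   8.]
mat [656. -14.   4.]
mat [ 730. -402.    4.]
mat [ 444. -457.    4.]
mat [367. -69.   4.]
```

```bash
python3 -m creep '0 0 0 0 0 0.087 255; -0.5 2 0 0 0 0 255; -0.9 4.2 0.5 0 0 0 255; -0.9 4.2 0.5 0 0 0 255; -0.9 4.2 0.5 0 0 0 255; -0.9 4.2 0.5 0 0 0 255; -0.9 4.2 0.5 0 0 0 255; -0.9 4.2 0.5 0 0 0 255; -0.9 4.2 0.5 0 0 0 255; -0.9 4.2 0.5 0 0 0 255; -0.9 4.2 0.5 0 0 0 255; 0 0 0 0 0 0 255'
cat > st.py <<'E'
import sys
from h import *
from scipy.spatial.transform import Rotation as Ro
s=env.read_state();q=s["orientation"];R=Ro.from_quat([q[1],q[2],q[3],q[0]]).as_matrix()
print("t",round(s["time"],2),"p",s["position"].round(1),"F",s["contact_force"].round(1),"op",round(s["opening"],1),"xang",round(np.degrees(np.arctan2(R[1,0],R[0,0])),1),"tilt",R[:2,2].round(3),"j",s["joints"].round(2))
if len(sys.argv)>3:
    T=np.array([float(a) for a in sys.argv[1:4]]);print("cm in tool:",(R.T@(T-s["position"])/10).round(2))
if len(sys.argv)>4:
    d=(float(sys.argv[4])-np.degrees(np.arctan2(R[1,0],R[0,0])));print("rz",-np.radians(d).round(3))
E
python3 st.py 623 223 120
```

```text
time: 1.3
position: [494.1, 304.4, 175.2]
orientation: [0.001, 0.825, 0.566, -0.001]
contact_force: [-0.0, 0.1, 0.0]
opening: 2.4
t 1.3 p [494.1 304.4 175.2] F [-0.   0.1  0. ] op 2.4 xang 68.9 tilt [-0.002 -0.003] j [ 0.46  0.17  1.37 -0.    1.6  -0.75]
cm in tool: [-2.93 14.96  5.52]
```

```bash
python3 -m creep '-0.6 3 1 0 0 0 255; -0.6 3 1 0 0 0 255; -0.6 3 1 0 0 0 255; -0.6 3 1 0 0 0 255; -0.5 3 1 0 0 0 255; 0 0 0 0 0 0 255; 0 0 0 0 0 0 255'
python3 st.py 623 223 60
```

```text
time: 2.0
position: [620.2, 228.2, 126.5]
orientation: [-0.001, 0.823, 0.568, -0.001]
contact_force: [-0.5, 0.4, 0.8]
opening: 0.3
t 2.0 p [620.2 228.2 126.5] F [-0.5  0.4  0.8] op 0.3 xang 69.3 tilt [-0.003  0.   ] j [ 0.27  0.37  1.22  0.    1.55 -0.94]
cm in tool: [-0.39  0.46  6.65]
```

```bash
python3 -m creep '-0.4 0.4 0.6 0 0 0 255; 0 0 0.8 0 0 0 255; 0 0 0.8 0 0 0 255; 0 0 0.8 0 0 0 255; 0 0 0.8 0 0 0 255; 0 0 0.8 0 0 0 255; 0 0 0.8 0 0 0 255; 0 0 0.6 0 0 0 255; 0 0 0.4 0 0 0 255; 0 0 0 0 0 0 255; 0 0 0 0 0 0 255'
python3 st.py 623 223 60
```

```text
time: 3.1
position: [621.9, 222.7, 61.9]
orientation: [-0.001, 0.823, 0.568, -0.002]
contact_force: [-0.4, 0.6, 0.4]
opening: 0.8
t 3.1 p [621.9 222.7  61.9] F [-0.4  0.6  0.4] op 0.8 xang 69.3 tilt [-0.004 -0.001] j [ 0.26  0.41  1.3   0.    1.44 -0.95]
cm in tool: [0.07 0.09 0.19]
```

```bash
python3 -m creep '0 0 0.1 0 0 0 255; 0 0 0.1 0 0 0 255; 0 0 0 0 0 0 255; 0 0 0 0 0 0 255'
python3 st.py 623 223 60
```

```text
time: 3.5
position: [623.4, 222.7, 61.2]
orientation: [-0.0, 0.823, 0.568, 0.0]
contact_force: [0.2, 0.0, -0.2]
opening: 0.4
t 3.5 p [623.4 222.7  61.2] F [ 0.2  0.  -0.2] op 0.4 xang 69.3 tilt [0. 0.] j [ 0.26  0.41  1.3   0.    1.43 -0.95]
cm in tool: [ 0.01 -0.05  0.12]
```

```bash
python3 -m creep '0 0 0.1 0 0 0 255; 0 0 0.1 0 0 0 255; 0 0 0 0 0 0 255'; python3 -m creep '0 0 0.1 0 0 0 255; 0 0 0 0 0 0 255; 0 0 0 0 0 0 255'
```

```text
time: 3.8
position: [623.6, 222.8, 60.7]
orientation: [0.0, 0.823, 0.568, 0.0]
contact_force: [-1.5, -0.7, 4.8]
opening: 0.7
time: 4.1
position: [623.7, 222.7, 60.6]
orientation: [0.0, 0.823, 0.568, 0.001]
contact_force: [-2.8, -0.8, 7.1]
opening: 0.6
```

The force is rising while z stays at 60.6, so the lever is on its stop. I'll lift off and look.

```bash
python3 -m creep '0 0 -0.5 0 0 0 255; 0 0 -2 0 0 0 255; 0 0 -3 0 0 0 255; 0 0 -4 0 0 0 255; 0 -1 -4 0 0 0 200; -1 -3 -3 0 0 0 150; -2.5 -4 0 0 0 0 150; -3 -4 0 0 0 0 150; -3 -4 0 0 0 0 150'
python3 - <<'E'
from h import *
c=env.read_camera("scene");s=env.read_camera("top")
pickle.dump(c,open("scene1.pkl","wb"));pickle.dump(s,open("top1.pkl","wb"))
a=cv2.resize(c["frame"][200:290,350:470,::-1],(480,360),interpolation=2)
b=cv2.resize(s["frame"][185:265,185:255,::-1],(315,360),interpolation=2)
cv2.imwrite("pics/c3.png",np.hstack([a,b]))
E
python3 st.py 517.5 -350.8 150 122.9
```

```text
time: 5.0
position: [438.6, 190.2, 223.3]
orientation: [0.0, 0.823, 0.568, 0.0]
contact_force: [-0.3, 0.3, 1.3]
opening: 36.2
t 5.1 p [434.2 189.2 222.1] F [ 0.8  0.2 -0.3] op 38.2 xang 69.3 tilt [-0.004 -0.001] j [ 0.29 -0.08  1.54  0.    1.69 -0.92]
cm in tool: [-47.56  26.89   7.23]
rz -0.935
```

View pics/c3.png

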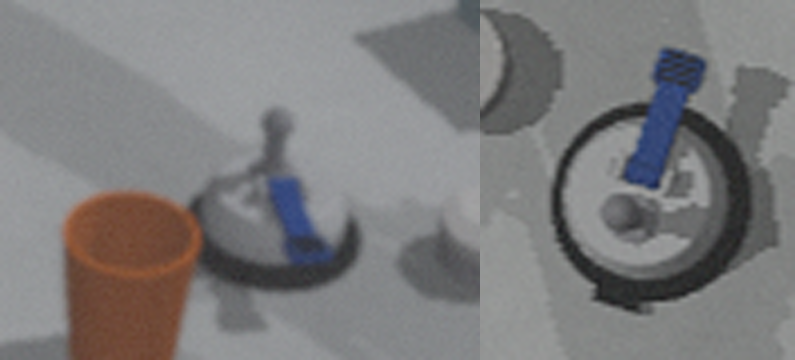

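The lever now lies level; its tip in the right crop is at (678,70). Next I'll turn the gripper for the gauge.

```bash
python3 -m creep '0 0 0 0 0 0.147 90; 0 0 0 0 0 0.147 90; 0 0 0 0 0 0.147 90; 0 0 0 0 0 0.147 90; 0 0 0 0 0 0.147 90; 0 0 0 0 0 0.147 90; 0 0 0 0 0 0.147 90; 0 0 0 0 0 0.147 90; 0 0 0 0 0 0.147 90; 0 0 0 0 0 0.147 90; 0 0 0 0 0 0.147 90; 0 0 0 0 0 0.147 90'; python3 -m creep '0 0 0 0 0 0.147 90; 0 0 0 0 0 0.147 90; 0 0 0 0 0 0.147 90; 0 0 0 0 0 0 90'
python3 st.py 517.5 -350.8 100 -57.1
```

```text
time: 6.3
position: [441.2, 190.7, 223.3]
orientation: [-0.0, 0.961, -0.277, 0.0]
contact_force: [-0.2, -0.6, -0.1]
opening: 60.9
time: 6.7
position: [441.0, 190.6, 223.3]
orientation: [-0.0, 0.879, -0.478, 0.0]
contact_force: [0.1, -0.1, 0.2]
opening: 60.7
t 6.7 p [441.  190.6 223.3] F [ 0.1 -0.1  0.2] op 60.7 xang -57.1 tilt [0. 0.] j [ 0.29 -0.07  1.53  0.    1.68  1.29]
cm in tool: [49.6  23.03 12.33]
rz 0.001
```

```bash
python3 -m creep '2 0.9 0 0 0 0 90; 3.6 1.7 0 0 0 0 90; 4 1.9 0 0 0 0 90; 4 1.9 0 0 0 0 90; 4 1.9 0 0 0 0 90; 4 1.9 0 0 0 0 90; 4 1.9 1 0 0 0 90; 4 1.9 1 0 0 0 90; 4 1.9 1 0 0 0 90; 4 1.9 1 0 0 0 90; 4 1.8 1 0 0 0 90; 3 1.4 1 0 0 0 90'; python3 -m creep '2 0.8 1 0 0 0 90; 1 0.4 1 0 0 0 90; 0 0 0 0 0 0 90;0 0 0 0 0 0 90'
python3 st.py 517.5 -350.8 60 -57.1
```

```text
time: 7.9
position: [506.7, -301.1, 162.5]
orientation: [0.0, 0.879, -0.477, 0.0]
contact_force: [0.3, 1.0, -0.9]
opening: 60.3
time: 8.3
position: [512.7, -328.9, 143.1]
orientation: [-0.0, 0.879, -0.477, -0.001]
contact_force: [0.1, 0.6, -0.1]
opening: 61.0
t 8.3 p [ 512.7 -328.9  143.1] F [ 0.1  0.6 -0.1] op 61.0 xang -57.0 tilt [-0.001  0.001] j [-0.66  0.25  1.35  0.    1.55  0.33]
cm in tool: [2.11 0.79 8.31]
rz 0.002
```

```bash
python3 -m creep '1.1 0.4 2 0 0 0 90; 1 0.4 2.5 0 0 0 90; 0 0 2.5 0 0 0 90; 0 0 1.3 0 0 0 90; 0 0 0 0 0 0 90; 0 0 0 0 0 0 90'
python3 st.py 517.5 -350.8 24 -57.1
python3 - <<'E'
from h import *
c=env.read_camera("scene");s=env.read_camera("top")
a=cv2.resize(c["frame"][240:360,80:200,::-1],(400,400),interpolation=2)
b=cv2.resize(s["frame"][190:310,430:550,::-1],(400,400),interpolation=2)
cv2.imwrite("pics/c4.png",np.hstack([a,b]))
E
```

```text
time: 8.9
position: [518.0, -351.2, 61.8]
orientation: [0.0, 0.879, -0.477, 0.001]
contact_force: [-0.1, 0.0, 0.2]
opening: 61.0
t 8.9 p [ 518.  -351.2   61.8] F [-0.1  0.   0.2] op 61.0 xang -57.0 tilt [ 0.001 -0.001] j [-0.69  0.33  1.4   0.    1.4   0.31]
cm in tool: [-0.07  0.02  3.78]
rz 0.002
```

View pics/c4.png

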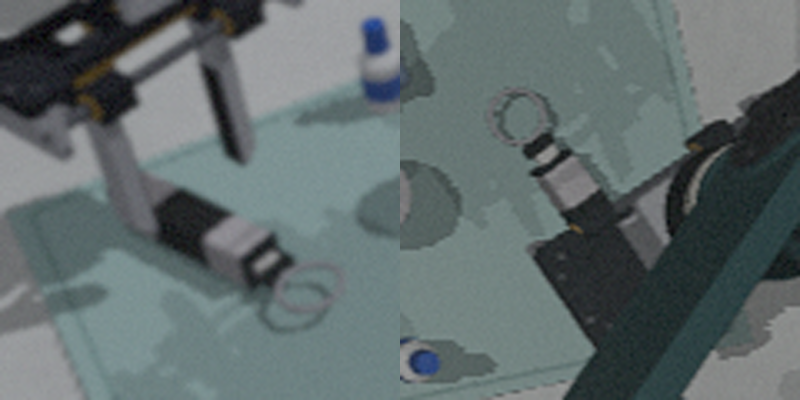

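The fingers straddle the gauge: left finger at (140,215), right at (238,155), both still above it. Now I'll lower and grip.

```bash
python3 -m creep '0 0 1.5 0 0 0 90; 0 0 1.2 0 0 0 90; 0 0 0.8 0 0 0 90; 0 0 0.2 0 0 0 90; 0 0 0 0 0 0 90'; python3 -m creep '0 0 0 0 0 0 140; 0 0 0 0 0 0 180; 0 0 0 0 0 0 255; 0 0 0 0 0 0 255; 0 0 0 0 0 0 255; 0 0 0 0 0 0 255'
python3 st.py 517.5 -350.8 24 -57.1
```

```text
time: 9.5
position: [516.9, -351.4, 22.5]
orientation: [-0.0, 0.879, -0.478, -0.001]
contact_force: [-0.1, -0.0, -0.4]
opening: 60.6
time: 10.1
position: [517.5, -352.0, 23.8]
orientation: [0.0, 0.879, -0.478, 0.0]
contact_force: [0.8, -0.2, -0.0]
opening: 25.5
t 10.1 p [ 517.5 -352.    23.8] F [ 0.8 -0.2 -0. ] op 25.5 xang -57.1 tilt [ 0.001 -0.001] j [-0.69  0.37  1.44 -0.    1.33  0.31]
cm in tool: [-0.1  -0.06 -0.02]
rz 0.001
```

```bash
python3 -m creep '0 0 -0.5 0 0 0 255; 0 0 -1.5 0 0 0 255; 0 0 -2.5 0 0 0 255; 0 0 -2.5 0 0 0 255; 0 0 -2.5 0 0 0 255; 0 0 -2 0 0 0 255; 0 0 -1 0 0 0 255; -0.6 -0.4 0 0 0 0 255; -1.5 -0.9 0 0 0 0 255; -2.5 -1.5 0 0 0 0 255; -3.2 -1.9 0 0 0 0 255; -3.2 -1.9 0 0 0 0 255'
python3 st.py 500 191 145 -57.1
```

```text
time: 11.3
position: [511.4, -220.4, 146.2]
orientation: [-0.0, 0.879, -0.478, -0.002]
contact_force: [-0.2, 1.5, -1.9]
opening: 25.8
t 11.3 p [ 511.4 -220.4  146.2] F [-0.2  1.5 -1.9] op 25.8 xang -57.1 tilt [-0.004  0.003] j [-0.51  0.13  1.47  0.    1.54  0.49]
cm in tool: [-35.15 -21.41   0.24]
rz 0.0
```

```bash
python3 -m creep '-3.2 -1.9 0 0 0 0 255; -3.2 -1.9 0 0 0 0 255; -3.2 -1.9 0 0 0 0 255; -3.2 -1.9 0 0 0 0 255; -3.2 -1.9 0 0 0 0 255; -3.2 -2 0 0 0 0 255; -3.2 -2 0 0 0 0 255; -3.2 -2 0 0 0 0 255; -2.8 -1.8 0 0 0 0 255; -2 -1.3 0 0 0 0 255; -1.2 -0.8 0 0 0 0 255; 0 0 0 0 0 0 255'; python3 -m creep '0 0 0 0 0 0 255; 0 0 0 0 0 0 255'
python3 st.py 500 191 145 -57.1
python3 - <<'E'
from h import *
c=env.read_camera("scene");s=env.read_camera("top")
pickle.dump(c,open("scene2.pkl","wb"));pickle.dump(s,open("top2.pkl","wb"))
a=cv2.resize(c["frame"][160:280,320:440,::-1],(400,400),interpolation=2)
b=cv2.resize(s["frame"][190:290,200:300,::-1],(400,400),interpolation=2)
cv2.imwrite("pics/c5.png",np.hstack([a,b]))
E
```

```text
time: 12.5
position: [502.4, 149.0, 147.1]
orientation: [0.001, 0.879, -0.476, -0.001]
contact_force: [0.2, -0.7, -1.9]
opening: 25.9
time: 12.7
position: [503.7, 146.1, 148.1]
orientation: [0.0, 0.878, -0.478, -0.0]
contact_force: [0.6, 1.1, -0.8]
opening: 25.6
t 12.7 p [503.7 146.1 148.1] F [ 0.6  1.1 -0.8] op 25.6 xang -57.1 tilt [-0.001 -0.001] j [ 0.17  0.06  1.55 -0.    1.53  1.17]
cm in tool: [-3.97 -2.12  0.31]
rz -0.001
```

View pics/c5.png

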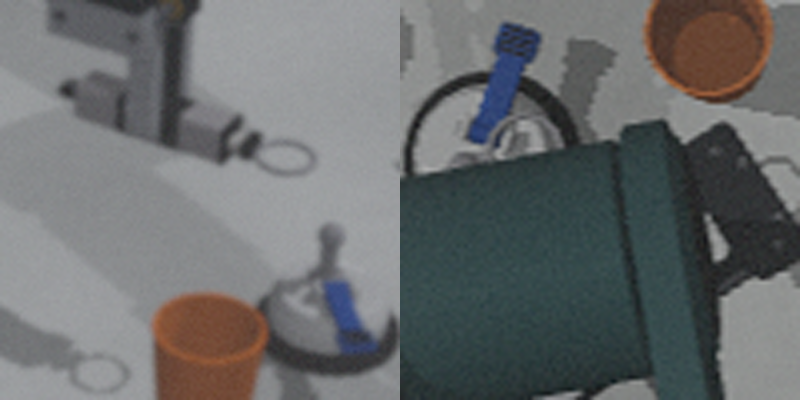

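The scene view shows the level loop at crop (286,156) and the stud at (331,235). The arm partly hides the top view. I'll measure the loop relative to the TCP.

Run:
```python
from h import *
c=pickle.load(open("scene2.pkl","rb"));t=pickle.load(open("top2.pkl","rb"))
k=400/120
lp=(320+286.5/k-.5,160+156.5/k-.5);p=ray(c,*lp,141);print("loop",lp,p)
d=dep(c,lp[0]+9,lp[1]);print(dep(c,lp[0]+8,lp[1]),dep(c,lp[0]+9,lp[1]))
tcp=np.array([503,146.5,148]);u=np.array([.84,.543,0]);print("exp",tcp+91*u-[0,0,7])
st=(320+331.5/k-.5,160+235/k-.5);print("stud",ray(c,*st,68))
print("top: loop at 141", ray(t,200+(527)/4-.5-100,190+140/4-.5,141))
# case/edges level check via depth of case front corners
for q in[(80,75),(100,80),(200,115),(220,120)]:
    print(q,dep(c,320+q[0]/k,160+q[1]/k).round(1))
```

```text
loop (405.45, 206.45) [577.28434412 199.96292828 141.        ]
[586.37755264 213.3440203  142.79407779] [585.76784813 216.24923674 141.67681099]
exp [579.44  195.913 141.   ]
stud [575.50605165 242.68108547  68.        ]
top: loop at 141 [583.90469925 195.99000477 141.        ]
(80, 75) [2.164e+02 2.343e+02 2.000e-01]
(100, 80) [469.  125.2 154.8]
(200, 115) [534.4 162.9 155.2]
(220, 120) [546.1 170.5 156.2]
```

```bash
python3 -m creep '-1 -0.6 0.5 0 0 0 255; -1.4 -0.8 1 0 0 0 255; -1 -0.5 1.5 0 0 0 255; -0.4 -0.3 1 0 0 0 255; 0 0 0.5 0 0 0 255; 0 0 0 0 0 0 255; 0 0 0 0 0 0 255'
python3 st.py 500 191 102 -57.1
python3 - <<'E'
from h import *
c=env.read_camera("scene");s=env.read_camera("top")
pickle.dump(c,open("scene3.pkl","wb"));pickle.dump(s,open("top3.pkl","wb"))
a=cv2.resize(c["frame"][190:270,360:440,::-1],(400,400),interpolation=2)
b=cv2.resize(s["frame"][190:270,180:260,::-1],(400,400),interpolation=2)
cv2.imwrite("pics/c6.png",np.hstack([a,b]))
E
```

```text
time: 13.5
position: [501.9, 190.7, 103.6]
orientation: [0.0, 0.878, -0.478, 0.0]
contact_force: [0.3, 0.0, -1.0]
opening: 26.1
t 13.5 p [501.9 190.7 103.6] F [ 0.3  0.  -1. ] op 26.1 xang -57.1 tilt [ 0. -0.] j [ 0.26  0.11  1.58 -0.    1.45  1.25]
cm in tool: [-0.13  0.15  0.16]
rz 0.0
```

View pics/c6.png

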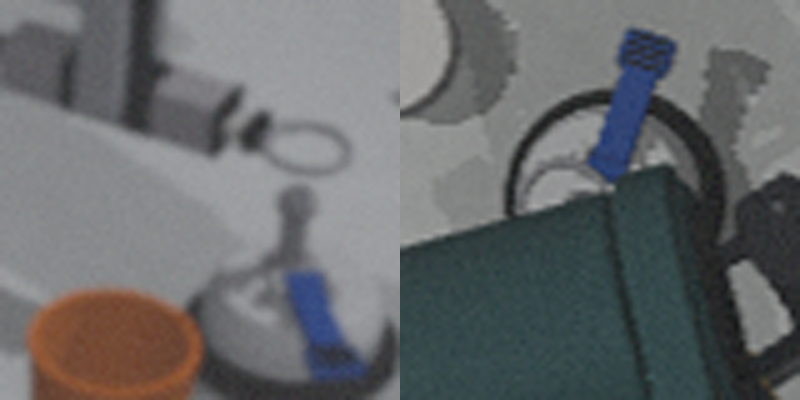

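Run:
```python
from h import *
c=pickle.load(open("scene3.pkl","rb"))
f=lambda x,y:(360+(x+.5)/5-.5,190+(y+.5)/5-.5)
L=ray(c,*f(308,148),96.6);S=ray(c,*f(297,204),68);print(L,S,S-L)
for dz in(-3,3):print(ray(c,*f(308,148),96.6+dz))
d=S-L;print("dx,dy",.543*d[0]-.84*d[1],-.84*d[0]-.543*d[1])
```

```text
[576.52997636 244.13493355  96.6       ] [576.83893916 241.96776507  68.        ] [  0.30896279  -2.16716848 -28.6       ]
[572.87493221 246.83912965  93.6       ]
[580.18502051 241.43073745  99.6       ]
dx,dy 1.9881883183145341 0.917243735490396
```

```bash
python3 -m creep '0.1 0.05 0.5 0 0 0 255; 0 0 0.7 0 0 0 255; 0 0 0.7 0 0 0 255; 0 0 0.5 0 0 0 255; 0 0 0 0 0 0 255'; python3 -m creep '0 0 0.7 0 0 0 255; 0 0 0.7 0 0 0 255; 0 0 0.5 0 0 0 255; 0 0 0.2 0 0 0 255; 0 0 0 0 0 0 255'
python3 st.py 501 190 58 -57.1
python3 - <<'E'
from h import *
c=env.read_camera("scene");s=env.read_camera("top")
pickle.dump(c,open("scene4.pkl","wb"))
a=cv2.resize(c["frame"][190:270,360:440,::-1],(400,400),interpolation=2)
b=cv2.resize(s["frame"][190:270,180:260,::-1],(400,400),interpolation=2)
cv2.imwrite("pics/c7.png",np.hstack([a,b]))
E
```

```text
time: 14.1
position: [500.9, 189.7, 78.0]
orientation: [0.001, 0.879, -0.478, -0.001]
contact_force: [0.3, 0.4, -0.6]
opening: 25.7
time: 14.6
position: [501.5, 189.9, 57.9]
orientation: [0.0, 0.879, -0.478, -0.0]
contact_force: [0.0, -0.6, -0.9]
opening: 25.6
t 14.6 p [501.5 189.9  57.9] F [ 0.  -0.6 -0.9] op 25.6 xang -57.1 tilt [-0.001 -0.   ] j [0.26 0.15 1.64 0.   1.36 1.25]
cm in tool: [-0.04  0.04 -0.01]
rz 0.001
```

View pics/c7.png

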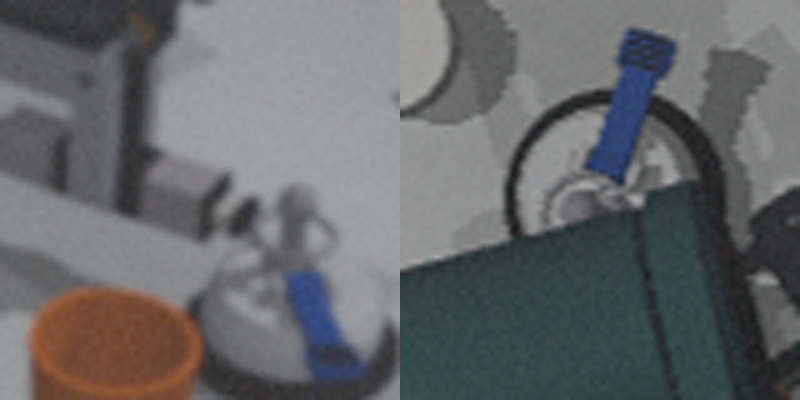

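The loop is round the neck: the stud is at (297,203) and the ring shows either side of it. Now I'll draw back slowly.

```bash
cat > f.py <<'E'
from h import *
s=env.read_state();F=s["contact_force"];y=np.array([-.84,-.543,0]);p=s["position"]
print("pull N",round(-F@y,2),"F",F.round(1),"along",round((p-[501.5,189.9,57.9])@y,1),"t",s["time"],"op",round(s["opening"],1))
E
python3 -m creep '0 0.3 0 0 0 0 255; 0 0.4 0 0 0 0 255; 0 0.5 0 0 0 0 255; 0 0.5 0 0 0 0 255; 0 0.5 0 0 0 0 255; 0 0.3 0 0 0 0 255; 0 0 0 0 0 0 255; 0 0 0 0 0 0 255'; python3 f.py
python3 -m creep '0 0.3 0 0 0 0 255; 0 0.4 0 0 0 0 255; 0 0.3 0 0 0 0 255; 0 0 0 0 0 0 255; 0 0 0 0 0 0 255'; python3 f.py
```

```text
time: 15.5
position: [481.4, 176.6, 58.9]
orientation: [-0.001, 0.879, -0.478, 0.0]
contact_force: [3.0, 2.1, -1.7]
opening: 26.2
pull N 3.67 F [ 3.   2.1 -1.7] along 24.1 t 15.5 op 26.2
time: 16.0
position: [473.3, 171.3, 58.9]
orientation: [-0.001, 0.879, -0.478, 0.001]
contact_force: [4.6, 3.3, -2.2]
opening: 25.6
pull N 5.66 F [ 4.6  3.3 -2.2] along 33.8 t 16.0 op 25.6
```

```bash
python3 -m creep '0 0.3 0 0 0 0 255; 0 0.4 0 0 0 0 255; 0 0.4 0 0 0 0 255; 0 0.3 0 0 0 0 255; 0 0.1 0 0 0 0 255; 0 0 0 0 0 0 255'; python3 f.py
python3 - <<'E'
from h import *
c=env.read_camera("scene")
a=cv2.resize(c["frame"][190:270,330:430,::-1],(750,600),interpolation=2)
cv2.imwrite("pics/c8.png",a)
E
```

```text
time: 16.6
position: [461.7, 163.8, 59.2]
orientation: [-0.002, 0.879, -0.478, 0.002]
contact_force: [6.9, 5.3, -4.5]
opening: 25.7
pull N 8.69 F [ 6.9  5.3 -4.5] along 47.6 t 16.6 op 25.7
```

View pics/c8.png

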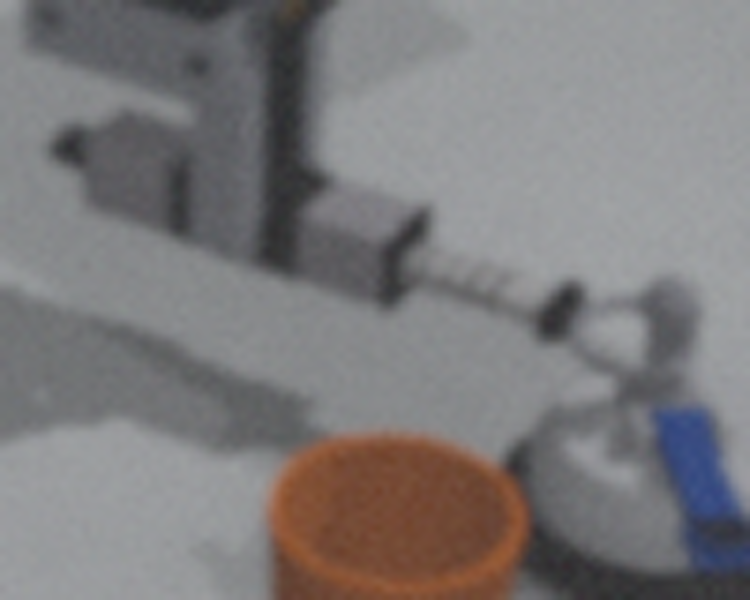

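The blade is out between (410,255) and (545,310) with three or four thin lines and no red yet, so it reads about 8.5 N. I'll draw a bit further.

```bash
python3 -m creep '0 0.2 0 0 0 0 255; 0 0.2 0 0 0 0 255; 0 0 0 0 0 0 255; 0 0 0 0 0 0 255'; python3 f.py
python3 - <<'E'
from h import *
c=env.read_camera("scene")
a=cv2.resize(c["frame"][205:245,370:430,::-1],(780,520),interpolation=2)
cv2.imwrite("pics/c9.png",a)
E
```

```text
time: 17.05
position: [458.6, 162.0, 59.3]
orientation: [-0.003, 0.879, -0.478, 0.002]
contact_force: [7.9, 5.8, -4.5]
opening: 25.7
pull N 9.83 F [ 7.9  5.8 -4.5] along 51.2 t 17.05 op 25.7
```

View pics/c9.png

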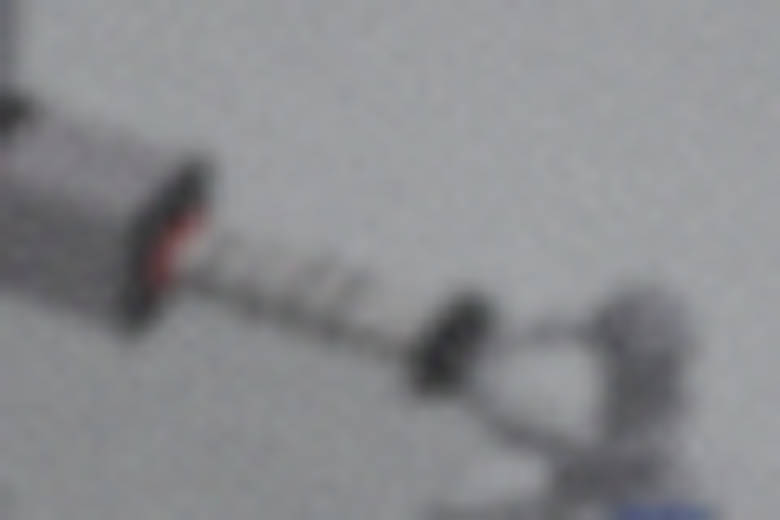

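The red line stands exactly at the front edge of the case (175,245), and the force is 9.8 N. I'll hold here for more than two seconds.

```bash
python3 -m creep '0 0 0 0 0 0 255; 0 0 0 0 0 0 255; 0 0 0 0 0 0 255; 0 0 0 0 0 0 255; 0 0 0 0 0 0 255; 0 0 0 0 0 0 255; 0 0 0 0 0 0 255; 0 0 0 0 0 0 255; 0 0 0 0 0 0 255; 0 0 0 0 0 0 255; 0 0 0 0 0 0 255; 0 0 0 0 0 0 255';python3 f.py; python3 -m creep '0 0 0 0 0 0 255; 0 0 0 0 0 0 255; 0 0 0 0 0 0 255; 0 0 0 0 0 0 255; 0 0 0 0 0 0 255; 0 0 0 0 0 0 255; 0 0 0 0 0 0 255; 0 0 0 0 0 0 255; 0 0 0 0 0 0 255; 0 0 0 0 0 0 255';python3 f.py
python3 - <<'E'
from h import *
c=env.read_camera("scene")
cv2.imwrite("pics/c10.png",cv2.resize(c["frame"][205:245,370:430,::-1],(480,320),interpolation=2))
E
```

```text
time: 18.3
position: [458.7, 162.0, 59.3]
orientation: [-0.003, 0.879, -0.478, 0.002]
contact_force: [7.9, 6.1, -4.2]
opening: 25.7
pull N 9.95 F [ 7.9  6.1 -4.2] along 51.1 t 18.3 op 25.7
time: 19.3
position: [458.7, 162.0, 59.3]
orientation: [-0.003, 0.879, -0.478, 0.002]
contact_force: [8.7, 6.1, -3.4]
opening: 25.8
pull N 10.61 F [ 8.7  6.1 -3.4] along 51.1 t 19.3 op 25.8
```

View pics/c10.png

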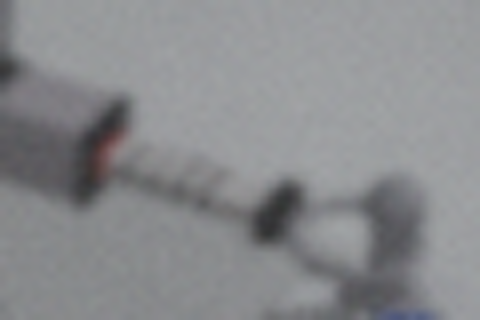

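The red line is still at the edge after 2.2 s. Now I'll ease off slowly.

```bash
python3 -m creep '0 -0.2 0 0 0 0 255; 0 -0.4 0 0 0 0 255; 0 -0.5 0 0 0 0 255; 0 -0.5 0 0 0 0 255; 0 -0.5 0 0 0 0 255; 0 -0.5 0 0 0 0 255; 0 -0.5 0 0 0 0 255; 0 -0.5 0 0 0 0 255; 0 -0.5 0 0 0 0 255; 0 -0.5 0 0 0 0 255; 0 -0.3 0 0 0 0 255; 0 -0.1 0 0 0 0 255';python3 f.py; python3 -m creep '0 0 0 0 0 0 255; 0 0 0 0 0 0 255; 0 0 0 0 0 0 255';python3 f.py;python3 st.py 501.5 189.9 58 -57.1
python3 - <<'E'
from h import *
c=env.read_camera("scene");s=env.read_camera("top")
a=cv2.resize(c["frame"][190:270,360:440,::-1],(400,400),interpolation=2)
b=cv2.resize(s["frame"][190:270,180:260,::-1],(400,400),interpolation=2)
cv2.imwrite("pics/c11.png",np.hstack([a,b]))
E
```

```text
time: 20.55
position: [498.0, 187.6, 57.9]
orientation: [0.001, 0.879, -0.478, -0.001]
contact_force: [1.3, 0.0, -1.7]
opening: 25.6
pull N 1.11 F [ 1.3  0.  -1.7] along 4.2 t 20.55 op 25.6
time: 20.85
position: [498.2, 187.7, 58.4]
orientation: [0.0, 0.879, -0.478, -0.0]
contact_force: [-0.1, -0.6, -1.6]
opening: 26.0
pull N -0.45 F [-0.1 -0.6 -1.6] along 4.0 t 20.85 op 26.0
t 20.85 p [498.2 187.7  58.4] F [-0.1 -0.6 -1.6] op 26.0 xang -57.1 tilt [-0. -0.] j [0.25 0.14 1.65 0.   1.36 1.25]
cm in tool: [-0.01 -0.4   0.04]
rz 0.001
```

View pics/c11.png

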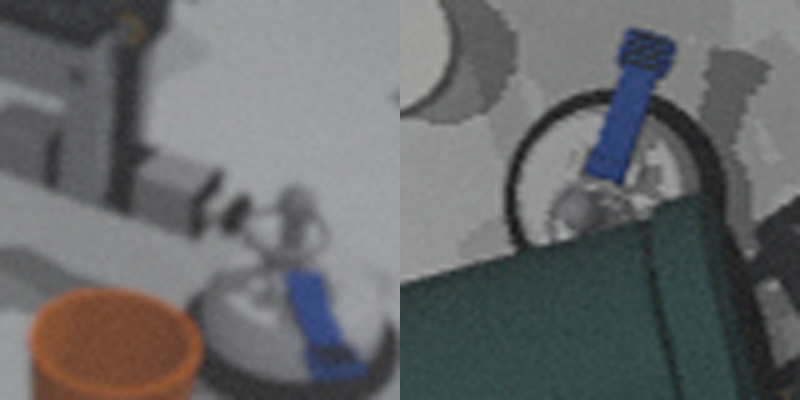

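The blade is home and the pull is zero. I'll recentre by 4 mm and lift the loop off.

```bash
python3 -m creep '0 -0.2 0 0 0 0 255; 0 -0.2 0 0 0 0 255; 0 0 0 0 0 0 255; 0 0 -0.4 0 0 0 255; 0 0 -0.6 0 0 0 255; 0 0 -0.6 0 0 0 255; 0 0 -0.6 0 0 0 255; 0 0 0 0 0 0 255';python3 f.py; python3 -m creep '0 0 -0.6 0 0 0 255; 0 0 -0.8 0 0 0 255; 0 0 -1 0 0 0 255; 0 0 -1.5 0 0 0 255; 0 0 -2 0 0 0 255; 0 0 -2 0 0 0 255; 0 0 -1 0 0 0 255; 0 0 0 0 0 0 255'; python3 f.py;  python3 st.py 516.5 -352 140 -57.1
python3 - <<'E'
from h import *
c=env.read_camera("scene")
cv2.imwrite("pics/c12.png",cv2.resize(c["frame"][150:270,320:440,::-1],(480,480),interpolation=2))
E
```

```text
time: 21.75
position: [502.8, 190.2, 82.2]
orientation: [-0.001, 0.879, -0.478, 0.001]
contact_force: [-0.6, 0.8, -1.6]
opening: 26.0
pull N -0.01 F [-0.6  0.8 -1.6] along -1.3 t 21.75 op 26.0
time: 22.55
position: [503.1, 190.3, 172.3]
orientation: [-0.002, 0.879, -0.478, 0.002]
contact_force: [0.0, 0.4, -2.3]
opening: 26.4
pull N 0.23 F [ 0.   0.4 -2.3] along -1.6 t 22.55 op 26.4
t 22.55 p [503.1 190.3 172.3] F [ 0.   0.4 -2.3] op 26.4 xang -57.1 tilt [0.005 0.001] j [0.26 0.07 1.49 0.   1.58 1.25]
cm in tool: [46.24 28.38  3.17]
rz 0.001
```

View pics/c12.png

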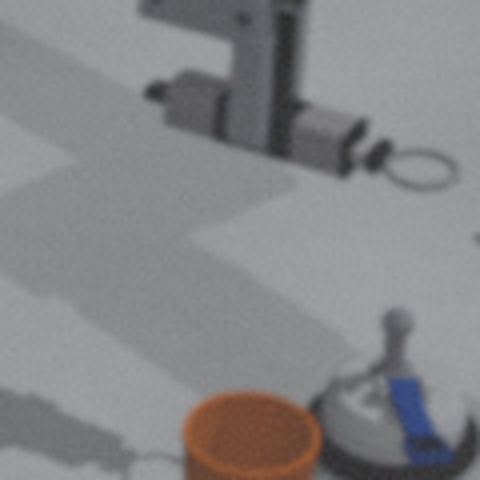

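The loop is free of the stud at (425,168), the blade is home and the lever is down. I'll carry the gauge back to where it lay.

```bash
python3 -m creep '0.8 0.5 0 0 0 0 255; 1.8 1.1 0 0 0 0 255; 2.8 1.7 0 0 0 0 255; 3.2 2 0 0 0 0 255; 3.2 2 0 0 0 0 255; 3.2 2 0 0 0 0 255; 3.2 2 0 0 0 0 255; 3.2 2 0 0 0 0 255; 3.2 2 0 0 0 0 255; 3.2 2 0 0 0 0 255; 3.2 2 0 0 0 0 255; 3.2 2 0 0 0 0 255';  python3 st.py 516.5 -352 140 -57.1
```

```text
time: 23.8
position: [507.6, -214.7, 167.8]
orientation: [0.0, 0.878, -0.478, -0.001]
contact_force: [0.4, 0.7, -1.0]
opening: 25.9
t 23.8 p [ 507.6 -214.7  167.8] F [ 0.4  0.7 -1. ] op 25.9 xang -57.1 tilt [-0.003  0.001] j [-0.5   0.11  1.46 -0.    1.58  0.49]
cm in tool: [12.02  6.71  2.76]
rz 0.0
```

```bash
python3 -m creep '3 1.7 0.5 0 0 0 255; 2.5 1.4 1 0 0 0 255; 2 1.1 1 0 0 0 255; 1.2 0.7 1 0 0 0 255; 0.6 0.4 1 0 0 0 255; 0 0 0 0 0 0 255; 0 0 0 0 0 0 255';  python3 st.py 516.5 -352 50 -57.1
```

```text
time: 24.5
position: [514.9, -318.7, 123.9]
orientation: [-0.0, 0.879, -0.477, -0.001]
contact_force: [0.4, 0.0, -1.6]
opening: 26.0
t 24.5 p [ 514.9 -318.7  123.9] F [ 0.4  0.  -1.6] op 26.0 xang -57.0 tilt [-0.001  0.002] j [-0.65  0.25  1.38  0.    1.51  0.35]
cm in tool: [2.89 1.67 7.38]
rz 0.001
```

```bash
python3 -m creep '1 0.5 0.5 0 0 0 255; 1.2 0.7 1.5 0 0 0 255; 0.6 0.4 2 0 0 0 255; 0 0 2 0 0 0 255; 0 0 1.3 0 0 0 255; 0 0 0.7 0 0 0 255; 0 0 0.4 0 0 0 255; 0 0 0 0 0 0 255; 0 0 0 0 0 0 255';  python3 st.py 516.5 -352 24 -57.1
```

```text
time: 25.4
position: [517.5, -352.3, 41.5]
orientation: [0.0, 0.879, -0.478, 0.001]
contact_force: [0.2, -0.2, -1.6]
opening: 25.4
t 25.4 p [ 517.5 -352.3   41.5] F [ 0.2 -0.2 -1.6] op 25.4 xang -57.1 tilt [ 0.001 -0.001] j [-0.69  0.35  1.42  0.    1.37  0.31]
cm in tool: [-0.08  0.07  1.75]
rz 0.001
```

```bash
python3 -m creep '0 0 0.4 0 0 0 255; 0 0 0.5 0 0 0 255; 0 0 0.4 0 0 0 255; 0 0 0.2 0 0 0 255; 0 0 0.1 0 0 0 255; 0 0 0 0 0 0 255; 0 0 0 0 0 0 255';  python3 st.py 516.5 -352 24 -57.1;python3 -m creep '0 0 0.1 0 0 0 255; 0 0 0 0 0 0 255; 0 0 0 0 0 0 255'
```

```text
time: 26.1
position: [517.0, -352.0, 24.6]
orientation: [-0.0, 0.879, -0.478, 0.0]
contact_force: [1.0, 0.2, -1.6]
opening: 25.9
t 26.1 p [ 517.  -352.    24.6] F [ 1.   0.2 -1.6] op 25.9 xang -57.1 tilt [ 0. -0.] j [-0.69  0.36  1.44  0.    1.34  0.31]
cm in tool: [-0.03  0.04  0.06]
rz 0.001
time: 26.4
position: [517.1, -352.2, 23.8]
orientation: [0.0, 0.879, -0.478, 0.0]
contact_force: [-0.4, 0.0, -1.0]
opening: 25.4
```

```bash
python3 -m creep '0 0 0.05 0 0 0 255; 0 0 0 0 0 0 255; 0 0 0 0 0 0 255';python3 -m creep '0 0 0.05 0 0 0 255; 0 0 0 0 0 0 255; 0 0 0 0 0 0 255'
```

```text
time: 26.7
position: [517.1, -352.2, 23.8]
orientation: [0.0, 0.879, -0.478, 0.0]
contact_force: [-1.1, -0.2, 3.9]
opening: 25.7
time: 27.0
position: [517.1, -352.2, 23.8]
orientation: [0.0, 0.879, -0.478, 0.001]
contact_force: [-2.0, 1.3, 6.0]
opening: 25.4
```

The gauge is down on the mat with a few newtons of contact. I'll release slowly and retreat straight up.

```bash
python3 -m creep '0 0 -0.1 0 0 0 255; 0 0 0 0 0 0 190; 0 0 0 0 0 0 170; 0 0 0 0 0 0 150; 0 0 0 0 0 0 110; 0 0 0 0 0 0 90; 0 0 0 0 0 0 90; 0 0 0 0 0 0 90'; python3 -m creep '0 0 -0.5 0 0 0 90; 0 0 -1 0 0 0 90; 0 0 -2 0 0 0 90; 0 0 -3 0 0 0 90; 0 0 -4 0 0 0 90; 0 0 -4 0 0 0 90; 1 2 -2 0 0 0 90; 1 3 0 0 0 0 90; 1 4 0 0 0 0 90; 1 4 0 0 0 0 90; 0 0 0 0 0 0 90; 0 0 0 0 0 0 90'
python3 - <<'E'
from h import *
for n in("scene","top"):
    c=env.read_camera(n);pickle.dump(c,open(n+"9.pkl","wb"));cv2.imwrite(f"pics/{n}9.png",c["frame"][:,:,::-1])
E
python3 st.py
```

```text
time: 27.8
position: [516.9, -351.9, 23.3]
orientation: [-0.0, 0.879, -0.478, -0.0]
contact_force: [0.1, 1.3, 0.9]
opening: 60.5
time: 29.0
position: [429.1, -456.8, 189.4]
orientation: [-0.0, 0.878, -0.479, 0.001]
contact_force: [0.5, 0.1, -0.5]
opening: 61.4
t 29.1 p [ 430.3 -455.6  189.1] F [ 0.6  0.3 -0.9] op 60.9 xang -57.0 tilt [ 0.001 -0.   ] j [-0.9   0.27  1.23  0.    1.64  0.09]
```

View pics/scene9.png

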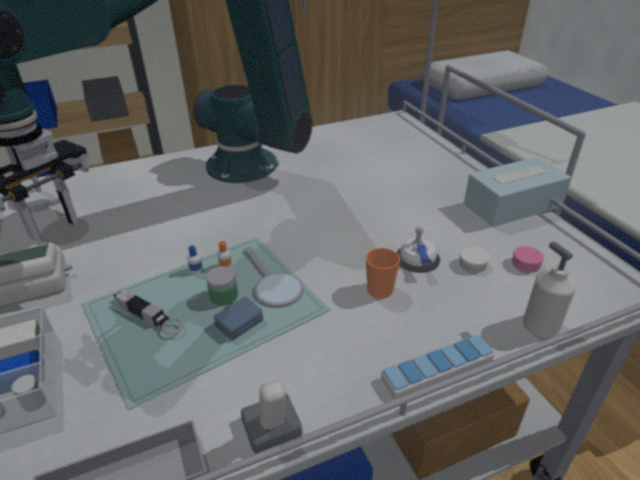

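View pics/top9.png

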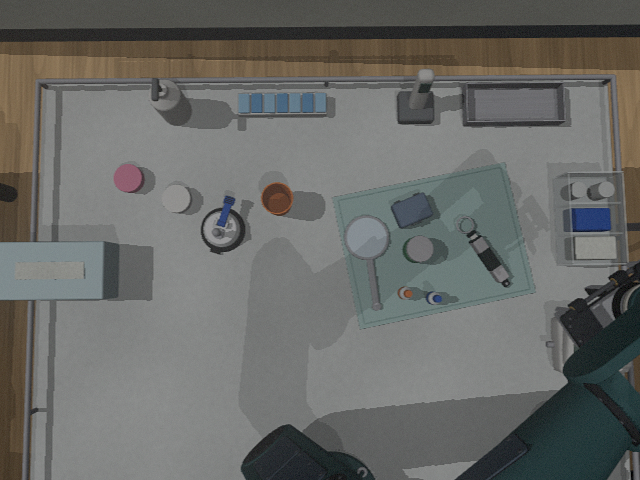

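Both views show the gauge flat on the mat (top view 487,252) with its loop at (463,226). The lever is down (227,203), and everything else is where it was. The arm is clear of everything.

```bash
python3 -c "
from bench import env
print(env.close_job(), env.read_state()['time'])"
```

```text
the job is handed in; nothing more can be done
the job is handed in; nothing more can be done
```

I finished the task and handed it in at about 29 s of the 61 s allowed; the system gives no verdict.

- **Lever:** I pressed it straight down until the tool stopped at its "fully down" height and the force began to rise. Later pictures show it still level.
- **Pull:** I slipped the loop over the stud and drew the gauge back until the red line stood at the front edge of the case. I held it there a little over 2 s. The wrist force along the pull read 9.8 to 10.6 N, and the highest reading I took was 10.6 N.
- **Ease-off:** I let the pull off at about 50 mm/s until it read zero, with the blade looking home in the picture, then lifted the loop off the stud.
- **Put back:** The gauge is flat on the mat where it came from, set down with about 6 N of contact before release. In the last two pictures, judged by eye, the lever is down, the blade is home and the other objects have not moved. The arm is clear.

None of my checks failed. The loop position from the two cameras and the expected grip geometry differed by a few mm, up to about 7 mm. The top view was partly hidden by the arm, so I used mainly the scene view and went between it and the expected position. I checked the blade and lever only by picture and force, since their exact values cannot be read.

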